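# Seat the keyed mixer spindle in its drive hub and hold it home

### The job

Take the keyed spindle by its white grip out of its stand and push it down into the bore of the bench mixer's drive hub; turn it until its key slips into the hub's keyway, then keep pushing against the spring inside until the collar sits flush on the hub. Finish while still gripping the spindle and pressing it fully home (the spring would push it out again), so that someone can tighten the set screw, and leave the loose pot, beaker and jar where they stand.

Things in the scene. Friction and masses are not known exactly. Their poses are not given: they have to be found in the camera images.
- spindle: Loose steel spindle, 84 mm tall, about 0.25 kg, upright in the stand. Origin: centre of its lower end; z up. Shaft 20 mm diameter (2 mm bevel at the end), z=0 to 34 mm; collar 44 mm diameter, z=34 to 42; neck 16 mm, z=42 to 54; white grip, z=54 to 84. On the +x side of the shaft a dark key, 6 mm wide, reaching 15 mm from the axis, z=12 to 34 (the lowest 12 mm are plain round).
- grip (a point): Centre of the spindle's white grip, on its axis, 69 mm above its lower end. The grip is 32 mm along x, 30 mm high and 22 mm across its flat +y and -y sides (grasp these). An 8 mm wide nose on its +x side, out to x=28 mm, stands straight above the key.
- stand: Fixed round grey block, 90 mm diameter, 50 mm high, with one 34 mm hole, 42 mm deep, in which the spindle stands, its collar resting on the block's top. Origin: centre of the underside. The spindle stands turned by up to 0.4 rad from the stand's x axis.
- drive_unit: Fixed mixer drive: grey housing 130 x 130 x 35 mm high, control panel on its -x face; on its middle a fixed round aluminium hub, 54 mm diameter, top 80 mm above the worktop. Origin: centre of the underside. The hub's keyway points along the drive's +x axis, give or take up to 0.4 rad: look, or turn the spindle under a light push, key resting on the hub's top, until it drops in.
- bore_mouth (a point): Centre of the hub's bore at its top face; axes as the drive unit's. Bore 22 mm (1.5 mm bevel), keyway 9 mm wide, out to 16.5 mm from the axis, open at the top. Going in, the key meets the hub's top when the spindle's lower end is 12 mm below this point, unless in line with the keyway (within about 0.12 rad). Home: collar on the hub's top, lower end 34 mm below this point.
- ejector (a joint): How far the round brass spring plunger inside the bore is pressed down, in m: 0 at rest, when its top is 25 mm below the bore mouth, about 0.009 with the spindle home. It resists with about 4 N at first touch and 8 N at home, and lifts the spindle out again when let go.
- pot_blue: Loose bystander: white specimen pot with blue lid, 47 x 47 x 58 mm; origin centre of underside.
- beaker: Loose bystander: plastic beaker, 57 x 57 x 69 mm; origin centre of underside.
- staining_jar: Loose bystander: square clear jar with black lid, 62 x 62 x 92 mm; origin centre of underside.
There are look-alikes about, which are no part of the job. What is shaped like the spindle but green is not meant. Of the things that look like the stand, the smaller one is meant.

How it is judged:
By the outcome, as a careful person would: the job done as asked, in the order asked, and still so for the second after the job is handed in, while the arm keeps its last pose, push and grip.
It also fails if it takes over 45 s, if anything falls off the work surface, if the arm or the gripper's body presses on something with over 40 N, if the wrist force passes 120 N, or if a joint passes its speed limit or range.

### The arm

A 6-joint arm with a two-finger parallel gripper is mounted at the origin on a cart in front of the work surface, level with it; the furniture and walls round the work are solid. World frame = base frame: x ahead of the robot, y to its left, z up, the work surface at z = 0. Lengths are in m, angles in rad, forces in N, time in s.
With the tool pointing down it reaches from about 0.275 to 0.85 m from the base axis. Payload 19 kg.
Tool frame: the origin (TCP) lies at the very end of the fingers, on their centre line; the grasp point (between the pads) lies 19 mm behind it; z points along the fingers, y is the line along which they close (so a half turn about z gives the same grasp; the last joint's range is limited). The gripper opens to 85 mm and grips with 20 to 120 N. Pads are 22 mm wide; open, the fingers measure 114 mm over their backs; the gripper's body (76 mm by 85 mm) begins 54 mm behind the grasp point. The pads swing forward as they close: fully open they stand 13 mm farther back than shut.
Start: joints at [-1.26, 0.15, 1.437, -0, 1.554, -0.134], TCP at [0.247, -0.519, 0.231] pointing down, gripper open.
Joint ranges: [-2.8, 2.8], [-0.68, 2.1], [0.12, 2.68], [-1.39, 4.53], [0.16, 2.79], [-2.81, 2.81]. Speed limits (rad/s): [1.89, 1.89, 2.22, 3.01, 3.01, 3.01].

### API

Orientations are given as a 3x3 rotation matrix whose columns are the frame's x, y, z axes.
In Python, from plant import r, snapshot, get_calibration gives the robot as it stands.
- The arm moves only by the tool play_rows, never from a script. Its argument "series" is a list of rows, each a list of 3 entries, a list of its own where there are three numbers: the gripper command: -1 is shut, 1 is fully open, values between are in proportion, then the shift along the tool's x, y, z in cm, then the turn, a rotation vector about the tool's x, y, z in degrees. A call has 1 to 5 rows; each row shifts and turns the commanded pose from where the row before left it, along the tool's axes as they then stand; what a row does not reach is not made up. A row lasts 1/8 s, in which the tool goes at most 62.5 mm and 10.7 degrees, less where a joint would pass 70% of its speed; a pose out of reach is approached as far as the arm can. A call is refused whole if a number of a shift passes 6.25 or a number of a turn 10.7, either way. A call with a gripper value outside its range is refused whole. The fingers move at their own pace and stop on an object; "force" is the grip in N (left out, the last holds). Time passes only in rows, so rows that do not move let the fingers close. It gives the time, the measured TCP pose, the force, the opening and the grip force at its end, in the units of the state.
- r.observe(): the state, without advancing time (a new reading comes with each control period).
- snapshot(name): name is "scene" or "top"; returns (picture, depth): 480x640x3 uint8, red, green, blue; 480x640 float32, m along the optical axis (not along the pixel's ray), 0 where there is no reading.
- get_calibration(name): a dict with "fx", "fy", "cx", "cy" (pixels), "origin" and "attitude" of the camera in the world. Camera axes: x right, y down, z forward; pixel columns grow to the right and rows downward; lengths in m; the calibration is good to about 2 mm. A picture is of the moment at which its call begins. get_calibration takes no time and is no camera call.
- r.finish_job(): hands the job in; it is judged then, once.
The state is a dict: "clock": time; "joints": joint angles; "joint_velocities": joint speeds; "tau": joint torques, N m; "eef_pos": TCP position; "orientation": TCP orientation; "contact_force": force on the tool from outside, world axes, zero at the start; "ft_torque": the same for the moment, N m; "grip_width": finger opening in m; "finger_force": force on a finger pad.
Only numpy, scipy, OpenCV 4.12 (cv2) and the standard library are available. Lean on these libraries where they do the work, as an engineer would, in place of code of your own. Each camera call takes 0.05 s, during which the arm holds its last target. There are 200 camera calls.

## Working session

There is one attempt and no reset: what is moved stays moved. The work goes in short steps, Python scripts to look and compute and a tool call to move; the robot and the scene stay as the last step left them, time stands still between calls to the robot, and variables do not carry over. Pictures are saved under pics/ and viewed, at most 10 in all, crops included, and the job is handed in when it is done.

Besides the shell and the picture viewer there is one more tool, called after "Emit:" by a JSON object that holds its "method" and its "body". play_rows: Moves the arm, as the interface text tells. Its arguments: {"type":"object","properties":{"series":{"type":"array"},"force":{"type":"number"}},"required":["series"]}

```bash
mkdir -p pics; ls
python3 - <<'E'
from plant import r, snapshot, get_calibration
import cv2,numpy as np
for n in("scene","top"):
    p,d=snapshot(n); cv2.imwrite(f"pics/{n}0.png",p[...,::-1]); np.save(f"pics/{n}0.npy",d)
    c=get_calibration(n); print(n,c)
o=r.observe(); print(o)
E
```

```text
pics
scene {'fx': 568.5440327814954, 'fy': 568.5440327814954, 'cx': 315.8912867708464, 'cy': 240.5778731038681, 'origin': array([-0.01581641,  0.62896934,  1.08294841]), 'attitude': array([[-0.72426581, -0.53152588,  0.43922577],
       [-0.68947136,  0.5659028 , -0.45208767],
       [-0.0082628 , -0.63026523, -0.77633592]])}
top {'fx': 595.3054415931334, 'fy': 595.3054415931334, 'cx': 318.1936734570797, 'cy': 231.6235857296982, 'origin': array([0.28046246, 0.03255288, 1.67391058]), 'attitude': array([[-0.00252208, -0.9860894 ,  0.16619669],
       [-0.99997948,  0.00346576,  0.00538836],
       [-0.0058894 , -0.16617969, -0.9860779 ]])}
{'clock': 0.1, 'joints': array([-1.26000654e+00,  1.50936572e-01,  1.43788309e+00,  4.07445427e-05,
        1.55376259e+00, -1.34016622e-01]), 'joint_velocities': array([-0.00108582, -0.00143476, -0.00075319, -0.00061536, -0.00070264,
        0.00103748]), 'tau': array([ 6.47286230e-03, -7.14376974e+01, -5.71797109e+01, -2.77243043e-05,
        7.22410259e-03, -2.62821040e-06]), 'eef_pos': array([ 0.24734312, -0.51888428,  0.23077725]), 'orientation': array([[ 9.02694314e-01,  4.30282357e-01, -2.63843054e-04],
       [ 4.30282403e-01, -9.02693825e-01,  9.54648104e-04],
       [ 1.72598741e-04, -9.75282439e-04, -9.99999510e-01]]), 'contact_force': array([-0.15321591,  0.57724561,  0.32995214]), 'ft_torque': array([0.01720405, 0.01459974, 0.00563534]), 'finger_force': 0.0, 'grip_width': 0.08527221729268071}
```

View pics/scene0.png

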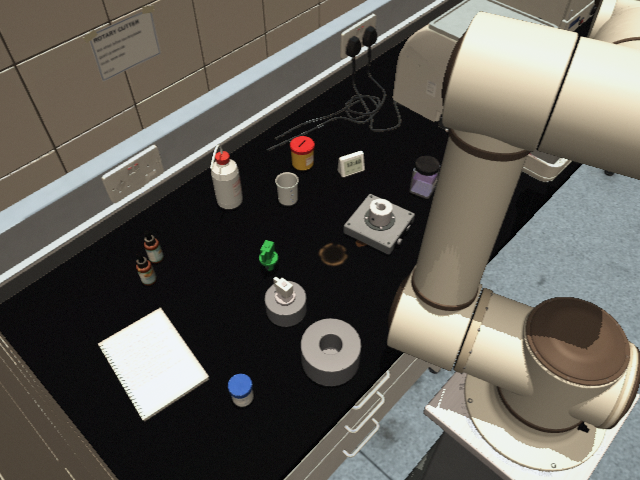

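View pics/top0.png

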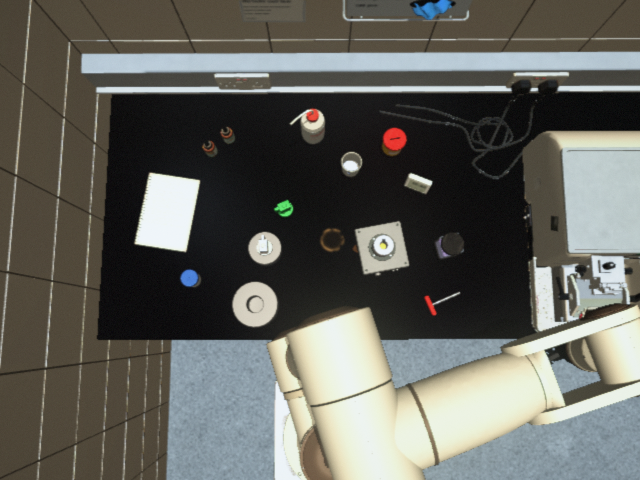

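The scene view shows the spindle with its white grip at about (284,290) in the small stand, and the drive hub at about (380,212). In the top view these are at (264,246) and (382,245). I'll enlarge both.

Run:
```python
import cv2,numpy as np
def c(n,u,v,w,h,W,H): 
    return cv2.resize(cv2.imread(f"pics/{n}0.png")[v:v+h,u:u+w],(W,H),interpolation=cv2.INTER_CUBIC)
# 40x30 px top x10 ; scene 80x60 x5
a=np.vstack([np.hstack([c("top",244,232,40,30,400,300),c("top",362,230,40,30,400,300)]),
             np.hstack([c("scene",255,270,64,48,400,300),c("scene",348,192,64,48,400,300)])])
cv2.imwrite("pics/crop1.png",a)
```

```text
(no output)
```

View pics/crop1.png

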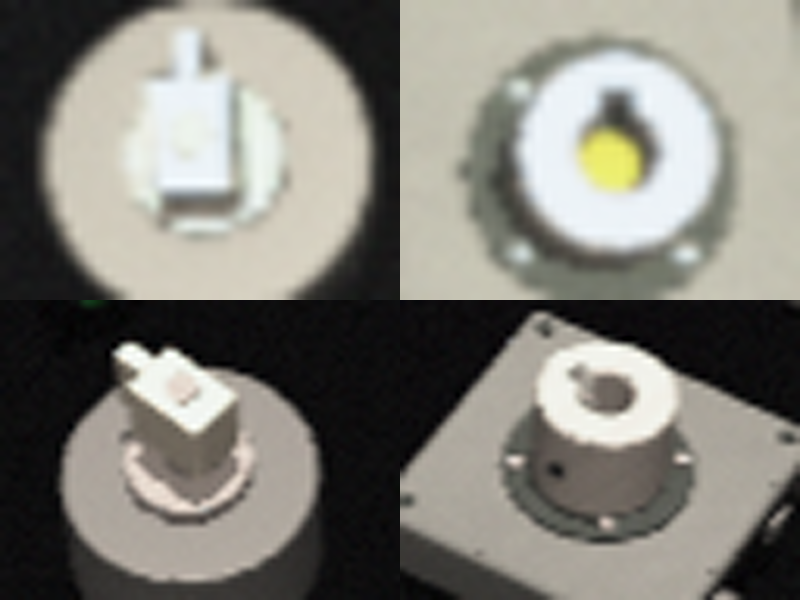

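```bash
cat > h.py <<'E'
import numpy as np
from plant import get_calibration
C={n:get_calibration(n) for n in("scene","top")}
def ray(n,u,v):
    c=C[n]; return c["origin"],c["attitude"]@np.array([(u-c["cx"])/c["fx"],(v-c["cy"])/c["fy"],1.])
def plane(n,u,v,z):
    o,d=ray(n,u,v); return o+d*(z-o[2])/d[2]
def tri(pt,ps):
    A=[];b=[]
    for n,(u,v) in(("top",pt),("scene",ps)):
        o,d=ray(n,u,v); d=d/np.linalg.norm(d); P=np.eye(3)-np.outer(d,d); A.append(P); b.append(P@o)
    x=np.linalg.lstsq(np.vstack(A),np.hstack(b),rcond=None)[0]
    return x, np.linalg.norm(A[0]@x-b[0])*1e3
E
python3 - <<'E'
from h import *
np.set_printoptions(precision=4,suppress=True)
f=lambda x,y,u,v,s:(u+(x+.5)/s-.5,v+(y+.5)/s-.5)
T=lambda x,y:f(x,y,244,232,10); S=lambda x,y:f(x,y,255,270,6.25)
TH=lambda x,y:f(x,y,362,230,10); SH=lambda x,y:f(x,y,348,192,6.25)
for nm,a,b in(("grip",T(193,134),S(184,89)),("mark",T(189,134),S(182,87)),("noseend",T(187,30),S(125,48)),("hub",TH(219,150),SH(207,93.5)),("keyway",TH(217,100),SH(180,76)),("collar",T(205,157),S(188,172)),("stand",T(207,158),S(191,176))):
    x,e=tri(a,b); print(nm,x,e)
for n,fs,z,pts in(("top",T,.1,[(150,78),(232,75),(235,190),(160,192),(187,30)]),("scene",S,.1,[(130,72),(172,50),(240,98),(200,130),(125,45)]),("top",TH,.08,[(219,150),(217,92)]),("scene",SH,.08,[(207,93.5),(174,71)])):
    P=np.array([plane(n,*fs(*p),z)[:2] for p in pts]); print(n,P.tolist())
import numpy as np
for n,uv in(("top",(263,245)),("scene",(284,284)),("top",(384,237)),("top",(375,246)),("top",(372,246))):
    d=np.load(f"pics/{n}0.npy")[uv[1],uv[0]]; o,q=ray(n,*uv); print(n,uv,o+q*d)
E
```

```text
grip [0.5089 0.1883 0.1014] 1.2787638775058192
mark [0.5086 0.1892 0.1037] 1.184217580348534
noseend [0.5367 0.19   0.1002] 1.9143728678335643
hub [ 0.5118 -0.1356  0.0806] 1.2631448000560588
keyway [ 0.5253 -0.1355  0.0807] 1.468162519541061
collar [0.5095 0.1897 0.0521] 1.5177169006041917
stand [0.5092 0.1891 0.0494] 1.905753594045326
top [[0.5253207254966157, 0.20087101458661355], [0.5260579276508157, 0.17891811993497966], [0.49500120751167187, 0.17774936160438587], [0.49452941687334595, 0.19776589795112967], [0.5383065965273475, 0.19113125138024858]]
scene [[0.5266995727884296, 0.19463732036786113], [0.52288507519233, 0.17859221342585418], [0.49217445102978774, 0.1767151607280495], [0.4927434173191848, 0.19495934816263716], [0.5359853923938052, 0.18807001487808594]]
top [[0.5130444936841638, -0.13507734196012508], [0.5289153252601906, -0.13486502059510225]]
scene [[0.511039184768349, -0.13667095220617864], [0.5277148053139178, -0.1370600956372967]]
top (263, 245) [0.5104 0.189  0.0974]
scene (284, 284) [0.5075 0.188  0.1013]
top (384, 237) [ 0.5337 -0.137   0.0799]
top (375, 246) [ 0.509  -0.112   0.0814]
top (372, 246) [ 0.5154 -0.1078  0.0365]
```

Triangulated positions:

| Item | Position (m) | Yaw (rad) |
|---|---|---|
| Spindle axis | (0.509, 0.189), grip top z≈0.100 | ≈ +0.04 |
| Hub | (0.512, −0.136), top z≈0.080 | keyway ≈ 0 |

I'm moving to above the spindle.

Emit:
{"method": "play_rows", "body": {"series": [[1,[0,0,0],[0,0,7.8]],[1,[0,0,0],[0,0,7.8]],[1,[0,0,0],[0,0,7.6]],[1,[2.2,-5.3,0],[0,0,0]],[1,[2.2,-5.3,0],[0,0,0]]], "force": 60}}

```text
clock: 0.72
eef_pos: [0.2872, -0.41, 0.2306]
orientation: [[0.999, 0.039, -0.0], [0.039, -0.999, 0.001], [-0.0, -0.001, -1.0]]
contact_force: [0.3, -0.3, 0.3]
grip_width: 0.0853
finger_force: 0.0
```

Emit:
{"method": "play_rows", "body": {"series": [[1,[2.2,-5.3,0],[0,0,0]],[1,[2.2,-5.3,0],[0,0,0]],[1,[2.2,-5.3,0],[0,0,0]],[1,[2.2,-5.3,0],[0,0,0]],[1,[2.2,-5.3,0],[0,0,0]]]}}

```text
clock: 1.35
eef_pos: [0.3866, -0.1404, 0.2313]
orientation: [[0.999, 0.04, 0.0], [0.04, -0.999, 0.0], [0.0, 0.0, -1.0]]
contact_force: [1.7, -0.4, 0.1]
grip_width: 0.0854
finger_force: 0.0
```

Emit:
{"method": "play_rows", "body": {"series": [[1,[2.2,-5.3,0],[0,0,0]],[1,[2.2,-5.3,0],[0,0,0]],[1,[2.2,-5.3,0],[0,0,0]],[1,[2.2,-5.3,0],[0,0,0]],[1,[0,0,0],[0,0,0]]]}}

```text
clock: 1.98
eef_pos: [0.4662, 0.0764, 0.2307]
orientation: [[0.999, 0.045, -0.001], [0.045, -0.999, 0.001], [-0.001, -0.001, -1.0]]
contact_force: [-0.4, -0.4, -0.4]
grip_width: 0.0854
finger_force: 0.0
```

```bash
cat >> h.py <<'E'
from plant import r
def go(x,y,z,yaw):
    o=r.observe(); R=o["orientation"]; p=o["eef_pos"]
    print("pos",p.round(4),"yaw",round(np.arctan2(R[1,0],R[0,0]),4),"tilt",R[:2,2].round(4),"t",o["clock"],"F",o["contact_force"].round(1),"T",o["ft_torque"].round(2),"w",o["grip_width"],o["finger_force"])
    print("shift cm",(R.T@(np.array([x,y,z])-p)*100).round(2),"turn z deg",np.degrees(np.arctan2(R[1,0],R[0,0])-yaw).round(2),"q",o["joints"].round(2))
E
python3 -c "
from h import *
go(.509,.189,.066,.04)"
```

```text
pos [0.4662 0.0764 0.2307] yaw 0.0446 tilt [-0.0011  0.0007] t 1.975 F [-0.4 -0.4 -0.4] T [ 0.02 -0.01  0.  ] w 0.08540556600118614 0.0
shift cm [  4.79 -11.05  16.48] turn z deg 0.26 q [-0.   -0.06  1.66  0.    1.54  1.52]
```

Emit:
{"method": "play_rows", "body": {"series": [[1,[1.6,-3.7,0],[0,0,0.3]],[1,[1.6,-3.7,0],[0,0,0]],[1,[1.6,-3.65,0],[0,0,0]],[1,[0,0,4],[0,0,0]],[1,[0,0,4],[0,0,0]]]}}

```text
clock: 2.6
eef_pos: [0.5099, 0.1849, 0.1501]
orientation: [[0.999, 0.035, 0.0], [0.035, -0.999, -0.0], [0.0, 0.0, -1.0]]
contact_force: [-0.1, 0.6, -0.5]
grip_width: 0.0854
finger_force: 0.0
```

```bash
python3 -c "
from h import *
go(.509,.189,.066,.04)
import cv2
a=[]
for n,u,v in(('top',224,217),('scene',254,255)):
    p,d=snapshot(n) if 0 else __import__('plant').snapshot(n)
    a.append(cv2.resize(np.ascontiguousarray(p[v:v+60,u:u+80,::-1]),(400,300),interpolation=cv2.INTER_CUBIC))
cv2.imwrite('pics/c2.png',np.hstack(a))"
```

```text
pos [0.5099 0.1849 0.1501] yaw 0.0348 tilt [ 0.0001 -0.0001] t 2.6 F [-0.1  0.6 -0.5] T [-0.    0.   -0.05] w 0.08544068666392482 0.0
shift cm [-0.08 -0.41  8.41] turn z deg -0.3 q [ 0.21  0.12  1.63 -0.    1.38  1.74]
```

View pics/c2.png

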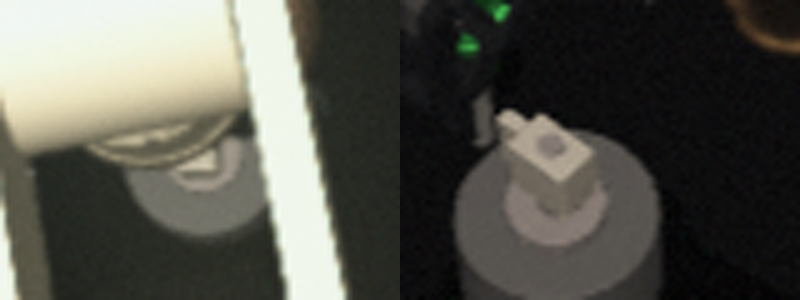

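The scene crop shows one finger tip at about pixel (351,282) beyond the grip nose, and the grip has not been disturbed. I'll check that tip by projecting it.

```bash
python3 -c "
from h import *
c=C['scene']
for P in((.51,.228,.163),(.51,.142,.163),(.509,.189,.1)):
    q=c['attitude'].T@(np.array(P)-c['origin']); u=c['fx']*q[0]/q[2]+c['cx'];v=c['fy']*q[1]/q[2]+c['cy']; print(u,v,'crop',400+(u-254)*5,(v-255)*5)"
```

```text
267.04647597602315 277.634115051409 crop 465.23237988011573 113.17057525704513
297.60582024963566 252.652927842912 crop 618.0291012481782 -11.735360785440037
283.16722109414286 284.2418727056274 crop 545.8361054707143 146.20936352813686
```

The finger matches, so I'm descending.

Emit:
{"method": "play_rows", "body": {"series": [[1,[-0.1,-0.4,2],[0,0,-0.3]],[1,[0,0,2.2],[0,0,0]],[1,[0,0,2.2],[0,0,0]],[1,[0,0,2],[0,0,0]],[1,[0,0,0],[0,0,0]]]}}

```text
clock: 3.32
eef_pos: [0.5088, 0.1887, 0.0677]
orientation: [[0.999, 0.039, -0.001], [0.039, -0.999, -0.0], [-0.001, 0.0, -1.0]]
contact_force: [-0.3, -0.6, 0.2]
grip_width: 0.0853
finger_force: 0.0
```

```bash
python3 -c "
from h import *
go(.509,.189,.066,.04)"
```

```text
pos [0.5088 0.1887 0.0677] yaw 0.0393 tilt [-0.001  -0.0002] t 3.325 F [-0.3 -0.6  0.2] T [ 0.    0.04 -0.  ] w 0.08528579459017954 0.0
shift cm [ 0.02 -0.03  0.17] turn z deg -0.04 q [0.21 0.2  1.73 0.   1.22 1.74]
```

Emit:
{"method": "play_rows", "body": {"series": [[0,[0,0,0.1],[0,0,0]],[-0.4,[0,0,0],[0,0,0]],[-1,[0,0,0],[0,0,0]],[-1,[0,0,0],[0,0,0]],[-1,[0,0,0],[0,0,0]]], "force": 80}}

```text
clock: 3.95
eef_pos: [0.5089, 0.1894, 0.067]
orientation: [[0.999, 0.04, 0.001], [0.04, -0.999, 0.0], [0.001, -0.0, -1.0]]
contact_force: [-2.2, -1.0, 7.2]
grip_width: 0.0211
finger_force: 78.8
```

Emit:
{"method": "play_rows", "body": {"series": [[-1,[0,0,0],[0,0,0]],[-1,[0,0,0],[0,0,0]],[-1,[0,0,0],[0,0,0]]]}}

```text
clock: 4.32
eef_pos: [0.5089, 0.1894, 0.067]
orientation: [[0.999, 0.04, 0.001], [0.04, -0.999, 0.0], [0.001, -0.0, -1.0]]
contact_force: [-1.6, -0.9, 7.0]
grip_width: 0.0206
finger_force: 78.8
```

```bash
python3 -c "
from h import *
go(.509,.189,.066,.04)"
```

```text
pos [0.5089 0.1894 0.067 ] yaw 0.04 tilt [0.0007 0.0002] t 4.325 F [-1.6 -0.9  7. ] T [-0.04  0.31  0.03] w 0.02061692526185493 78.82833123207092
shift cm [0.   0.04 0.1 ] turn z deg -0.0 q [0.21 0.2  1.73 0.   1.22 1.75]
```

Emit:
{"method": "play_rows", "body": {"series": [[-1,[0,0,-1.5],[0,0,0]],[-1,[0,0,-2],[0,0,0]],[-1,[0,0,-3],[0,0,0]],[-1,[0,0,-3],[0,0,0]],[-1,[0,0,-2.5],[0,0,0]]]}}

```text
clock: 4.95
eef_pos: [0.5087, 0.1893, 0.1884]
orientation: [[0.999, 0.04, 0.001], [0.04, -0.999, 0.0], [0.001, -0.0, -1.0]]
contact_force: [-0.2, -0.6, -2.9]
grip_width: 0.0209
finger_force: 78.4
```

```bash
python3 -c "
from h import *
go(.512,-.136,.187,.04)"
```

```text
pos [0.5087 0.1893 0.1884] yaw 0.0399 tilt [0.0008 0.0003] t 4.95 F [-0.2 -0.6 -2.9] T [-0.03 -0.04  0.04] w 0.020892930879745752 78.38409304618835
shift cm [-0.97 32.52  0.13] turn z deg -0.0 q [0.21 0.1  1.58 0.   1.46 1.75]
```

Emit:
{"method": "play_rows", "body": {"series": [[-1,[-0.1,3,0],[0,0,0]],[-1,[-0.15,5,0],[0,0,0]],[-1,[-0.15,5,0],[0,0,0]],[-1,[-0.15,5,0],[0,0,0]],[-1,[-0.15,5,0],[0,0,0]]]}}

```text
clock: 5.58
eef_pos: [0.5106, -0.0423, 0.1873]
orientation: [[0.999, 0.04, 0.001], [0.04, -0.999, -0.0], [0.001, 0.0, -1.0]]
contact_force: [1.4, -0.2, -3.6]
grip_width: 0.0209
finger_force: 78.8
```

Emit:
{"method": "play_rows", "body": {"series": [[-1,[-0.15,5,0],[0,0,0]],[-1,[-0.1,3,0],[0,0,0]],[-1,[0,1.5,0],[0,0,0]],[-1,[0,0,0],[0,0,2.3]],[-1,[0,0,0],[0,0,0]]]}}

```text
clock: 6.2
eef_pos: [0.5122, -0.1355, 0.1867]
orientation: [[1.0, 0.0, 0.0], [0.0, -1.0, 0.0], [0.0, -0.0, -1.0]]
contact_force: [-0.3, 0.7, -2.9]
grip_width: 0.0212
finger_force: 78.9
```

```bash
cat > shot.py <<'E'
from h import *
import cv2,sys
from plant import snapshot
go(.512,-.136,.131,0)
a=[]
for n,u,v in(('top',362,230),('scene',340,165)):
    p,d=snapshot(n); w,h=(40,30) if n=='top' else (80,60)
    a.append(cv2.resize(np.ascontiguousarray(p[v:v+h,u:u+w,::-1]),(400,300),interpolation=cv2.INTER_CUBIC))
cv2.imwrite(sys.argv[1],np.hstack(a))
E
python3 shot.py pics/c3.png
```

```text
pos [ 0.5122 -0.1355  0.1867] yaw 0.0001 tilt [0.0001 0.0002] t 6.2 F [-0.3  0.7 -2.9] T [ 0.04 -0.01  0.04] w 0.021241958156418408 78.93055200576782
shift cm [-0.03  0.06  5.57] turn z deg 0.0 q [-0.4   0.08  1.61  0.    1.46  1.17]
```

View pics/c3.png

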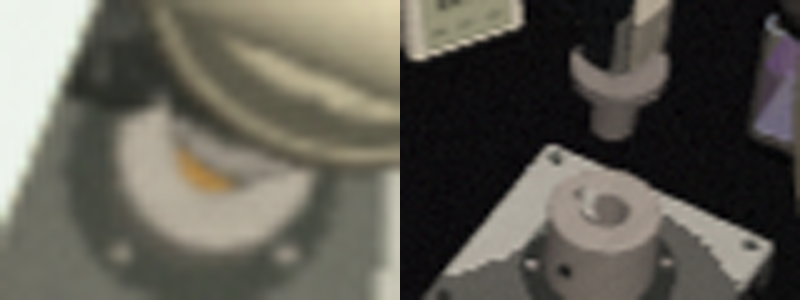

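The scene crop shows the spindle end hanging at about crop (613,130), above the bore at about (605,207). The keyway faces +x. I'm lowering to just above the mouth.

Emit:
{"method": "play_rows", "body": {"series": [[-1,[0,0.05,2],[0,0,0]],[-1,[0,0,2],[0,0,0]],[-1,[0,0,0.9],[0,0,0]],[-1,[0,0,0],[0,0,0]]]}}

```text
clock: 6.8
eef_pos: [0.5121, -0.136, 0.1372]
orientation: [[1.0, 0.0, -0.001], [0.0, -1.0, 0.0], [-0.001, -0.0, -1.0]]
contact_force: [0.4, 0.9, -2.9]
grip_width: 0.0209
finger_force: 78.9
```

```bash
python3 shot.py pics/c4.png; python3 -c "
from h import *
c=C['scene']
for P in((.512,-.136,.087),(.512,-.136,.121),(.512,-.136,.08)):
    q=c['attitude'].T@(np.array(P)-c['origin']); u=c['fx']*q[0]/q[2]+c['cx'];v=c['fy']*q[1]/q[2]+c['cy']; print('crop',400+(u-340+.5)*5-.5,(v-165+.5)*5-.5)"
```

```text
pos [ 0.5121 -0.136   0.1372] yaw 0.0004 tilt [-0.0006  0.0004] t 6.8 F [ 0.4  0.9 -2.9] T [-0.01  0.01 -0.02] w 0.020884460109648895 78.93570184707642
shift cm [-0.01 -0.    0.62] turn z deg 0.02 q [-0.41  0.11  1.68  0.    1.36  1.17]
crop 604.2155006211867 199.47036050399373
crop 610.0448560191585 149.88109961890783
crop 603.0435049491372 209.4403134695794
```

View pics/c4.png

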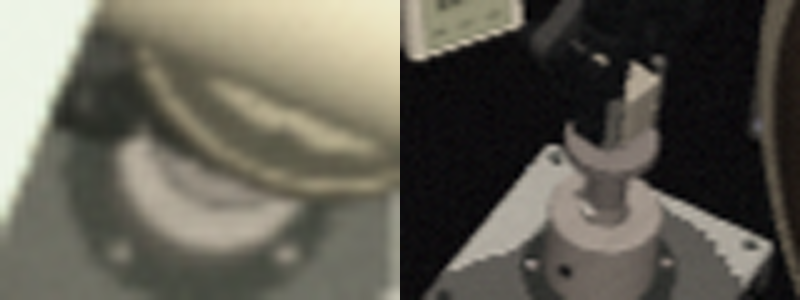

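The shaft end is at about crop (607,205) and lines up with the bore. I'm inserting slowly.

Emit:
{"method": "play_rows", "body": {"series": [[-1,[0,0,0.3],[0,0,0]],[-1,[0,0,0.3],[0,0,0]],[-1,[0,0,0.2],[0,0,0]],[-1,[0,0,0],[0,0,0]]]}}

```text
clock: 7.4
eef_pos: [0.5121, -0.1363, 0.1292]
orientation: [[1.0, -0.0, -0.0], [-0.0, -1.0, 0.0], [-0.0, -0.0, -1.0]]
contact_force: [0.2, -0.4, -2.1]
grip_width: 0.0205
finger_force: 78.9
```

Emit:
{"method": "play_rows", "body": {"series": [[-1,[0,0,0.2],[0,0,0]],[-1,[0,0,0.2],[0,0,0]],[-1,[0,0,0.2],[0,0,0]],[-1,[0,0,0],[0,0,0]]]}}

```text
clock: 7.9
eef_pos: [0.5121, -0.1363, 0.1231]
orientation: [[1.0, -0.0, -0.0], [-0.0, -1.0, 0.0], [-0.0, -0.0, -1.0]]
contact_force: [0.6, 0.4, -3.5]
grip_width: 0.0209
finger_force: 78.9
```

```bash
python3 -c "
from h import *
go(.512,-.136,.119,0)"
```

```text
pos [ 0.5121 -0.1363  0.1231] yaw -0.0003 tilt [-0.0003  0.0003] t 7.9 F [ 0.6  0.4 -3.5] T [0.04 0.02 0.03] w 0.02089314551147474 78.9352798461914
shift cm [-0.01 -0.03  0.41] turn z deg -0.01 q [-0.41  0.12  1.7   0.    1.33  1.17]
```

Emit:
{"method": "play_rows", "body": {"series": [[-1,[0,0,0.2],[0,0,0]],[-1,[0,0,0.2],[0,0,0]],[-1,[0,0,0.1],[0,0,0]],[-1,[0,0,0],[0,0,0]]]}}

```text
clock: 8.4
eef_pos: [0.5122, -0.1363, 0.1182]
orientation: [[1.0, -0.0, -0.0], [-0.0, -1.0, 0.0], [-0.0, -0.0, -1.0]]
contact_force: [0.2, 0.7, -2.4]
grip_width: 0.0207
finger_force: 78.9
```

Emit:
{"method": "play_rows", "body": {"series": [[-1,[0,0,0.1],[0,0,0]],[-1,[0,0,0.1],[0,0,0]],[-1,[0,0,0],[0,0,0]]]}}

```text
clock: 8.78
eef_pos: [0.5122, -0.1363, 0.1162]
orientation: [[1.0, -0.0, -0.0], [-0.0, -1.0, 0.0], [-0.0, -0.0, -1.0]]
contact_force: [0.3, 0.9, -3.0]
grip_width: 0.0208
finger_force: 78.9
```

```bash
python3 -c "
from h import *
go(.512,-.136,.119,0)"
```

```text
pos [ 0.5122 -0.1363  0.1162] yaw -0.0003 tilt [-0.0001  0.0002] t 8.775 F [ 0.3  0.9 -3. ] T [ 0.05 -0.01  0.02] w 0.020754340339357052 78.93597722053528
shift cm [-0.02 -0.03 -0.28] turn z deg -0.02 q [-0.41  0.13  1.7   0.    1.31  1.17]
```

Emit:
{"method": "play_rows", "body": {"series": [[-1,[0,0,0.2],[0,0,0]],[-1,[0,0,0.2],[0,0,0]],[-1,[0,0,0.2],[0,0,0]],[-1,[0,0,0.1],[0,0,0]],[-1,[0,0,0],[0,0,0]]]}}

```text
clock: 9.4
eef_pos: [0.5122, -0.1363, 0.1092]
orientation: [[1.0, -0.0, -0.0], [-0.0, -1.0, 0.0], [-0.0, -0.0, -1.0]]
contact_force: [-0.9, 0.0, -3.6]
grip_width: 0.0209
finger_force: 78.9
```

Emit:
{"method": "play_rows", "body": {"series": [[-1,[0,0,0.1],[0,0,0]],[-1,[0,0,0.1],[0,0,0]],[-1,[0,0,0.1],[0,0,0]],[-1,[0,0,0],[0,0,0]]]}}

```text
clock: 9.9
eef_pos: [0.5122, -0.1363, 0.1062]
orientation: [[1.0, -0.0, -0.0], [-0.0, -1.0, 0.0], [-0.0, -0.0, -1.0]]
contact_force: [0.9, 0.5, -3.6]
grip_width: 0.0204
finger_force: 78.9
```

```bash
python3 -c "
from h import *
go(.512,-.136,.097,0)"
```

```text
pos [ 0.5122 -0.1363  0.1062] yaw -0.0002 tilt [-0.0002  0.0002] t 9.9 F [ 0.9  0.5 -3.6] T [-0.03 -0.    0.06] w 0.020433906849040867 78.93562316894531
shift cm [-0.02 -0.03  0.92] turn z deg -0.01 q [-0.41  0.13  1.72  0.    1.29  1.17]
```

Emit:
{"method": "play_rows", "body": {"series": [[-1,[0,0,0.1],[0,0,0]],[-1,[0,0,0.1],[0,0,0]],[-1,[0,0,0.1],[0,0,0]],[-1,[0,0,0],[0,0,0]]], "force": 100}}

```text
clock: 10.4
eef_pos: [0.5123, -0.1364, 0.1034]
orientation: [[1.0, -0.0, 0.0], [-0.0, -1.0, 0.0], [0.0, -0.0, -1.0]]
contact_force: [-1.0, 0.1, 2.6]
grip_width: 0.0206
finger_force: 100.4
```

Emit:
{"method": "play_rows", "body": {"series": [[-1,[0,0,0.1],[0,0,0]],[-1,[0,0,0.1],[0,0,0]],[-1,[0,0,0.1],[0,0,0]],[-1,[0,0,0],[0,0,0]]]}}

```text
clock: 10.9
eef_pos: [0.5122, -0.1363, 0.1003]
orientation: [[1.0, -0.0, 0.0], [-0.0, -1.0, 0.0], [0.0, -0.0, -1.0]]
contact_force: [-0.5, 0.0, 3.8]
grip_width: 0.0208
finger_force: 100.5
```

Emit:
{"method": "play_rows", "body": {"series": [[-1,[0,0,0.1],[0,0,0]],[-1,[0,0,0.1],[0,0,0]],[-1,[0,0,0.05],[0,0,0]],[-1,[0,0,0],[0,0,0]]]}}

```text
clock: 11.4
eef_pos: [0.5122, -0.1363, 0.0978]
orientation: [[1.0, -0.0, 0.0], [-0.0, -1.0, 0.0], [0.0, -0.0, -1.0]]
contact_force: [-1.5, 0.9, 4.5]
grip_width: 0.0207
finger_force: 100.7
```

Emit:
{"method": "play_rows", "body": {"series": [[-1,[0,0,0.05],[0,0,0]],[-1,[0,0,0.05],[0,0,0]],[-1,[0,0,0],[0,0,0]]]}}

```text
clock: 11.78
eef_pos: [0.5123, -0.1364, 0.097]
orientation: [[1.0, -0.0, 0.0], [-0.0, -1.0, -0.0], [0.0, 0.0, -1.0]]
contact_force: [-1.6, 0.0, 6.8]
grip_width: 0.0209
finger_force: 101.9
```

Emit:
{"method": "play_rows", "body": {"series": [[-1,[0,0,0.05],[0,0,0]],[-1,[0,0,0],[0,0,0]]]}}

```text
clock: 12.02
eef_pos: [0.5123, -0.1364, 0.097]
orientation: [[1.0, -0.0, 0.0], [-0.0, -1.0, -0.0], [0.0, 0.0, -1.0]]
contact_force: [-5.4, 1.9, 14.4]
grip_width: 0.0204
finger_force: 102.8
```

Emit:
{"method": "play_rows", "body": {"series": [[-1,[0,0,0.05],[0,0,0]],[-1,[0,0,0],[0,0,0]],[-1,[0,0,0],[0,0,0]]]}}

```text
clock: 12.4
eef_pos: [0.5123, -0.1364, 0.097]
orientation: [[1.0, -0.0, 0.001], [-0.0, -1.0, -0.0], [0.001, 0.0, -1.0]]
contact_force: [-8.7, 2.0, 21.5]
grip_width: 0.0206
finger_force: 103.9
```

```bash
python3 shot.py pics/c5.png
```

```text
pos [ 0.5123 -0.1364  0.097 ] yaw -0.0002 tilt [ 0.0007 -0.0003] t 12.4 F [-8.7  2.  21.5] T [0.59 1.26 0.03] w 0.0205831831874002 103.86153101921082
shift cm [-0.03 -0.04 -3.4 ] turn z deg -0.01 q [-0.41  0.14  1.73 -0.    1.27  1.17]
```

View pics/c5.png

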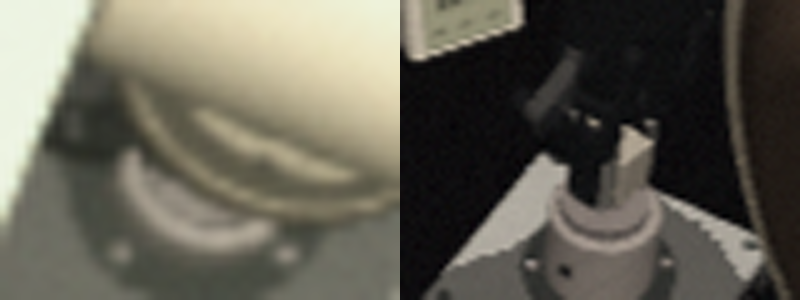

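The crop shows the collar seated on the hub top, around crop (605,215). Force rises with no further travel at the expected home height of TCP 0.097, so I'm handing in while pressing at about 22 N.

```bash
python3 -c "
from plant import r
print(r.finish_job())"
```

```text
the job is handed in; nothing more can be done
None
```

The spindle is in the hub with its key in the keyway and the collar flush on the hub top; the arm is still gripping it and pressing down at about 22 N. I handed the job in after 12.4 s, but no verdict came back.

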